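# Find the high spot of a rubbing turntable with a sprung plunger indicator

## Robot

A 7-joint arm with a two-finger parallel gripper is mounted at the origin on the work surface. World frame = base frame: x ahead of the robot, y to its left, z up, the work surface at z = 0. Lengths are in m, angles in rad, forces in N, time in s.
With the tool pointing down it reaches from about 0.4 to 0.85 m from the base axis. Payload 4.5 kg.
Tool frame: the origin (TCP) lies at the very end of the fingers, on their centre line; the grasp point (between the pads) lies 19 mm behind it; y points along the fingers, x is the direction in which the jaws open and shut, and the axes are right-handed (so a half turn about y gives the same grasp; the last joint's range is limited). The gripper opens to 88 mm and grips with 3 to 60 N. Pads are 18 mm wide; open, the fingers measure 123 mm over their backs; the gripper's body (75 mm by 187 mm) begins 45 mm behind the grasp point.
Start: joints at [-1.315, 0.689, -0.195, 1.565, 0.157, 0.902, -0.215], TCP at [0.137, 0.61, 0.201] pointing down, gripper open.
Joint ranges: [-3.01, 3.01], [-0.46, 2.08], [-1.47, 1.51], [0.13, 2.56], [-1, 4.14], [0.04, 2.09], [-2.66, 2.66]. Speed limits (rad/s): [2.57, 2.57, 3.14, 3.14, 3.14, 3.14, 3.14].

## Interface

Orientations are given as a unit quaternion [x, y, z, w].
In Python, from plant import r gives the robot as it stands.
- The arm moves only by the shell command python3 -m inch 'ROWS' [OPENING] [FORCE]. ROWS is JSON, a list of rows, each a list of 6 numbers: the shift along the tool's x, y, z in mm, then the turn, a rotation vector about the tool's x, y, z in rad. In form: [[x, y, z, ax, ay, az], ...]. A call has 1 to 12 rows; each row shifts and turns the commanded pose from where the row before left it, along the tool's axes as they then stand; what a row does not reach is not made up. A row lasts 1/12 s, in which the tool goes at most 41.7 mm and 7.16 degrees, less where a joint would pass 70% of its speed; a pose out of reach is approached as far as the arm can. A call is refused whole if a number of a shift passes 41.7 or a number of a turn 0.125, either way. A call with a gripper value outside its range is refused whole. OPENING is the finger opening in mm, from 0 to 88.1, set as the call begins (- or left out, the last holds). The fingers move at their own pace and stop on an object; FORCE is the grip in N (left out, the last holds). Time passes only in rows, so rows that do not move let the fingers close. It gives the time, the measured TCP pose, the force and the opening at its end, in the units of the state.
- r.get_state(): the state, without advancing time (a new reading comes with each control period).
- r.snapshot(name): name is "scene" or "top" or "wrist"; returns a dict with "img" (420x560x3 uint8, red, green, blue), "range_z" (420x560 float32, m along the optical axis (not along the pixel's ray), 0 where there is no reading), "mtx" (3x3 intrinsics, pixels), "camera_from_world" (4x4, takes a point from world to camera coordinates); the wrist camera has in their place "tool_from_camera" (4x4, takes a point from camera to tool coordinates, whose origin is the TCP and whose axes are the tool frame's). Camera axes: x right, y down, z forward; pixel columns grow to the right and rows downward; lengths in m; the calibration is good to about 2 mm. A picture is of the moment at which its call begins: read the wrist's pose just before it.
- r.finish_job(): hands the job in, once; it reports no verdict.
The state is a dict: "clock": time; "q": joint angles; "qd": joint speeds; "joint_torque": joint torques, N m; "tool_pos": TCP position; "eef_rot": TCP orientation; "contact_force": force on the tool from outside, world axes, zero at the start; "moment": the same for the moment, N m; "opening": opening from 0.0 (shut) to 1.0 (fully open).
Only numpy, scipy, OpenCV 4.12 (cv2) and the standard library are available. Lean on these libraries where they do the work, as an engineer would, in place of code of your own. Each camera call takes 0.05 s, during which the arm holds its last target.

## Task

The serving turntable's metal skirt is bulged at one hidden place. Slide the indicator's carriage in until its sprung plunger bears lightly on the skirt, without driving the plunger to its stop at any time, then turn the turntable by its crank peg, under the plunger, to find the high spot. Leave the turntable at rest with the high spot right under the plunger, the plunger still bearing on it, and disturb nothing else on the table.

Things in the scene. Friction and masses are not known exactly. Their poses are not given: they have to be found in the camera images.
- axle (a point): Centre of the turntable's round wooden top on its upright axle, on the upper face, 54 mm above the table. Top: 200 mm across, 10 mm thick. It turns endlessly either way and stays where it is left (drag about 0.15 N m, 2.5 N at the crank peg). It stands on a fixed dark wooden plinth, 200 x 350 mm, 16 mm thick.
- skirt (a point): Centre of the metal skirt under the turntable's top, on the axle, 32 mm above the table; the overhanging top hides it. It is 180 mm across, 20 to 44 mm above the table, round but for one smooth bulge, 3 mm proud at its high spot; 0.2 rad to either side it is 1 mm lower, beyond 0.36 rad it is gone. Its place is new each time and unmarked, at the start 0.8 rad or more from the plunger.
- turntable (a joint): Turn of the turntable (rad), anticlockwise from above positive, no limits; starts between -0.4 and 0.4. It does not tell where the bulge is.
- crank_grip (a point): Centre (half-way up, 79 mm above the table) of the crank peg: upright, dark wood, 15 mm in diameter, standing 50 mm up from the turntable's top, 60 mm from the axle. It spins freely about its own upright axis, so it can be gripped from above and carried round in a circle with the gripper's orientation fixed. Its place tells nothing about the bulge.
- post_grip (a point): Centre (half-way up, 77 mm above the table) of the indicator carriage's upright round steel post, 14 mm in diameter, 54 mm tall, gripped from above. The aluminium carriage, 44 x 72 mm, top 50 mm above the table, slides level on a rail straight towards the axle (the line from post to axle), with 25 mm or more of travel left; about 14 N moves it, and it stays where it is left.
- dial (a point): Centre of the white dial on the carriage, between post and turntable, 48 mm across, its face 56 mm above the table. Its black needle shows how far the plunger is pushed in: at zero it points along the rail to the post, and it turns 1 rad clockwise, seen from above, for each mm. Twelve equal ticks.
- tip (a point): Centre of the plunger's ball tip, the same point as the plunger's origin. Touching the round part of the skirt it is 95 mm from the axle (seen from above), on the very high spot 98 mm (about 0.5 mm less under load). At the start the tip is 8 to 16 mm short of the skirt.
- sugar_pot: Bystander: white porcelain sugar pot with a twist cap, 88 mm across, 97 mm tall; origin under its centre.
- ashtray: Bystander: aluminium ashtray, 110 mm across, 28 mm tall; origin under its centre.
- bell: Bystander: chrome desk bell, 80 mm across, 51 mm tall; origin under its centre.
- die_a: Bystander: cream die, 16 mm; origin under its centre.
- die_b: Bystander: the other cream die, 16 mm; origin under its centre.
- plunger: The sprung plunger, origin at the centre of its ball tip (radius 5 mm), 36 mm above the table. It points at the axle and can be pushed back 5.5 mm into the carriage, where it meets its stop. Spring: 1 N at first touch plus 2 N per mm (3 N at 1 mm, 12 N at the stop). As the bulge adds 3 mm, a light preload of about 2.5 to 5 N on the round part keeps contact and never reaches the stop.

How it is judged:
On the way:
1. the plunger bears lightly on the round part of the skirt (contact force 2 to 5.7 N) (contact force between plunger and turntable between 2 and 5.7 N and horizontal distance between tip and axle below 0.0956 m), for 0.3 s.
At the end, for the whole second after the job is handed in: The high spot is under the plunger: the tip's centre stands more than 96.7 mm (and less than 99.5 mm) from the axle, pushed there by the skirt (contact force over 2 N), and the turntable is at rest (horizontal distance between tip and axle between 0.0967 and 0.0995 m and contact force between plunger and turntable above 2 N and velocity of joint turntable between -0.02 and 0.02 rad/s); the robot touches nothing.
It fails at once if the plunger is driven to its stop (contact force on the skirt over 12.5 N) (contact force between plunger and turntable above 12.5 N).
It fails at once if a bystander (sugar pot, ashtray, bell, a die) is moved by more than 15 mm (distance of any of sugar_pot, ashtray, bell, die_a, die_b from where it was at the start of the episode above 0.015 m).
It also fails if it takes over 72 s, if anything falls off the work surface, if the arm or the gripper's body presses on something with over 40 N, if the wrist force passes 120 N, or if a joint passes its speed limit or range.

## Working session

There is one attempt and no reset: what is moved stays moved. The work goes in short steps, Python scripts to look and compute and a shell command to move; the robot and the scene stay as the last step left them, time stands still between calls to the robot, and variables do not carry over. Pictures are saved under pics/ and viewed, and the job is handed in when it is done.

```bash
ls; mkdir -p pics; python3 - <<'E'
from plant import r
import cv2, numpy as np
s=r.get_state()
print({k:np.round(v,3) for k,v in s.items()})
for n in ["scene","top","wrist"]:
    d=r.snapshot(n)
    cv2.imwrite(f"pics/{n}0.png",d["img"][:,:,::-1])
    np.savez(f"/tmp/{n}0.npz",**d)
    print(n,np.round(d["mtx"],1).tolist(),np.round(d.get("camera_from_world",d.get("tool_from_camera")),3).tolist())
E
```

```text
pics
{'clock': np.float64(0.0), 'q': array([-1.315,  0.69 , -0.195,  1.566,  0.157,  0.902, -0.215]), 'qd': array([ 0.002, -0.001,  0.   , -0.   , -0.   ,  0.001, -0.   ]), 'joint_torque': array([-1.0000e-03, -5.2755e+01, -1.2670e+00, -1.5344e+01, -5.3000e-02,
        7.0000e-03,  0.0000e+00]), 'tool_pos': array([0.137, 0.609, 0.201]), 'eef_rot': array([ 0.553,  0.441, -0.442, -0.552]), 'contact_force': array([ 0.597, -0.625,  1.056]), 'moment': array([-0.002,  0.026,  0.026]), 'opening': np.float64(0.997)}
scene [[460.8, 0.0, 280.0], [0.0, 460.8, 211.6], [0.0, 0.0, 1.0]] [[-0.785, 0.619, 0.001, 0.456], [0.397, 0.504, -0.767, -0.174], [-0.475, -0.602, -0.642, 1.743], [0.0, 0.0, 0.0, 1.0]]
top [[385.7, 0.0, 283.9], [0.0, 385.7, 217.9], [0.0, 0.0, 1.0]] [[-0.026, -0.999, -0.019, 0.022], [-0.999, 0.027, -0.048, 0.568], [0.048, 0.017, -0.999, 1.2], [0.0, 0.0, 0.0, 1.0]]
wrist [[358.6, 0.0, 283.5], [0.0, 358.6, 218.1], [0.0, 0.0, 1.0]] [[1.0, -0.0, 0.001, -0.0], [-0.001, -0.323, 0.947, -0.183], [0.0, -0.947, -0.323, 0.085], [0.0, 0.0, 0.0, 1.0]]
```

View pics/scene0.png

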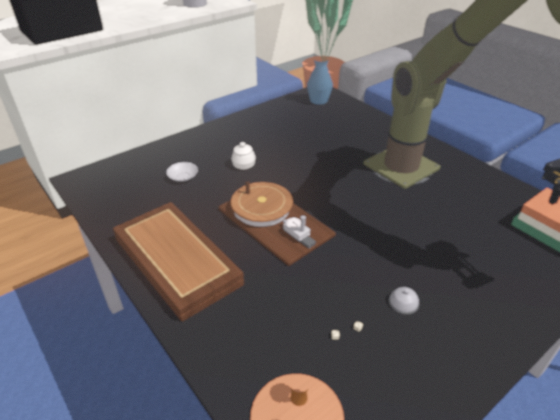

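View pics/top0.png

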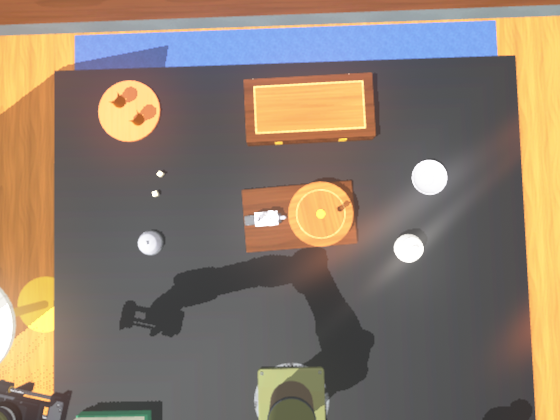

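View pics/wrist0.png

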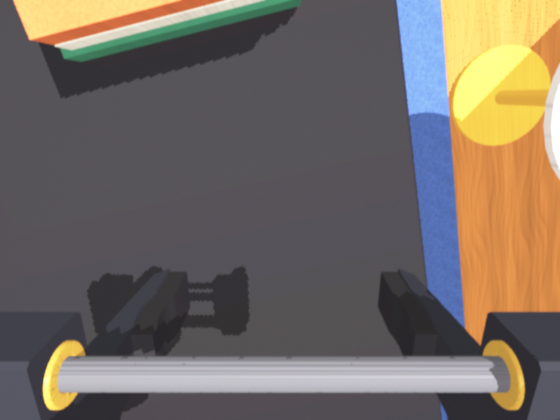

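The scene and top views show the turntable at top pixel (321,214), with the crank peg near (343,208) and the dial and carriage near (266,218). The bell is at (150,242), the pots are to the right, and the arm is out at the left. I'll zoom in next.

```bash
python3 - <<'E'
import cv2,numpy as np
im=cv2.imread("pics/top0.png")
cv2.imwrite("pics/top0z.png",cv2.resize(im[170:265,230:370],None,fx=5.7,fy=5.7,interpolation=cv2.INTER_CUBIC))
im=cv2.imread("pics/scene0.png")
cv2.imwrite("pics/scene0z.png",cv2.resize(im[170:265,210:345],None,fx=5.7,fy=5.7,interpolation=cv2.INTER_CUBIC))
E
```

```text
(no output)
```

View pics/top0z.png

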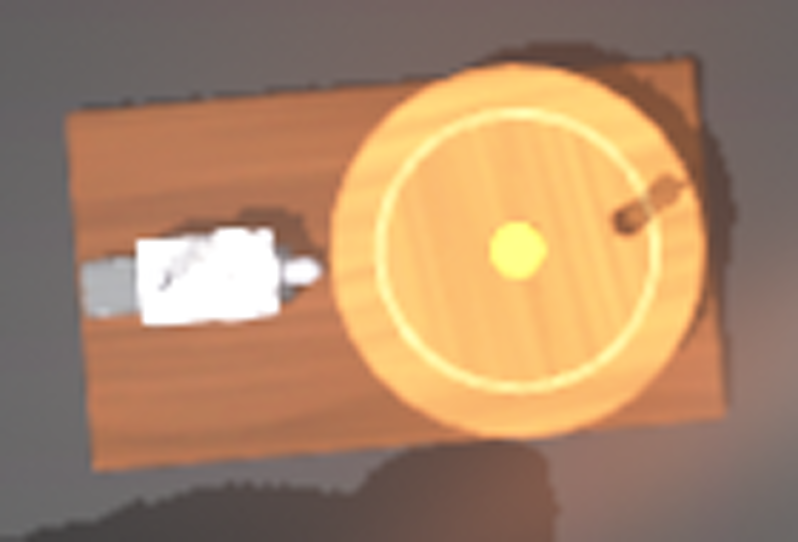

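View pics/scene0z.png

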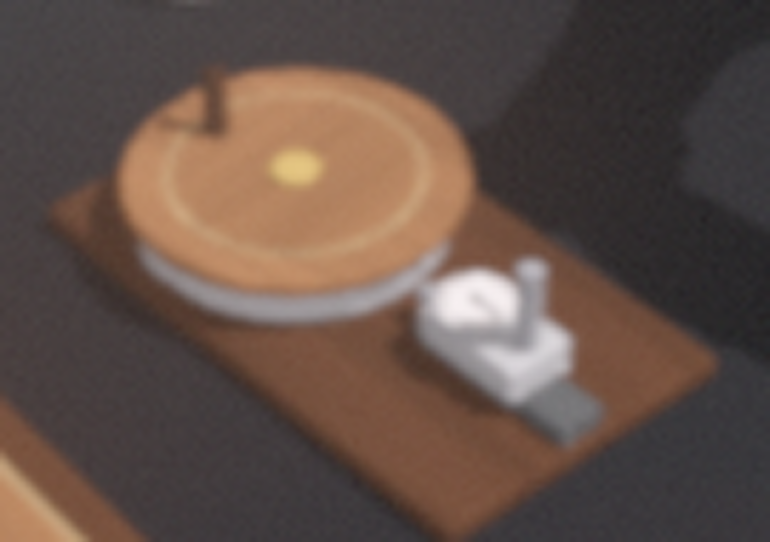

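```bash
cat > h.py <<'E'
import numpy as np, cv2
from scipy.spatial.transform import Rotation as R
def cast(d,uv,z):
    """pixel->world point on plane z, fixed camera"""
    T=np.linalg.inv(d["camera_from_world"]); 
    ray=T[:3,:3]@np.linalg.solve(d["mtx"],[uv[0],uv[1],1.]); o=T[:3,3]
    return o+ray*(z-o[2])/ray[2]
def wristcam(d,s):
    W=np.eye(4);W[:3,:3]=R.from_quat(s["eef_rot"]).as_matrix();W[:3,3]=s["tool_pos"]
    return np.linalg.inv(W@d["tool_from_camera"])
def proj(M,K,p):
    c=M[:3,:3]@np.asarray(p)+M[:3,3]; q=K@c; return q[:2]/q[2]
E
python3 - <<'E'
from h import *
from plant import r
print(R.from_quat(r.get_state()["eef_rot"]).as_matrix().round(3))
for n in ["top","scene"]:
    d=dict(np.load(f"/tmp/{n}0.npz")); im=d["img"]; hsv=cv2.cvtColor(im,cv2.COLOR_RGB2HSV)
    if n=="top":
        m=((im[:,:,0]>230)&(im[:,:,1]>220)&(im[:,:,2]<190)).astype(np.uint8)
        m[:170]=0;m[265:]=0;m[:,:310]=0;m[:,335:]=0
        v,u=np.nonzero(m); print("cap",u.mean(),v.mean(),len(u),cast(d,(u.mean(),v.mean()),.055).round(4))
        x0,y0,s=230,170,5.7
        P=lambda x,y,z:cast(d,((x+.5)/s-.5+x0,(y+.5)/s-.5+y0),z).round(4)
        print("disc L,R,T,B",P(331,250,.054),P(706,250,.054),P(518,62,.054),P(518,438,.054))
        print("plinth",P(66,112,.016),P(692,58,.016),P(725,415,.016),P(93,470,.016))
        print("carriage c",P(206,277,.053),"peg base/top",P(626,222,.09),"tip",P(318,270,.036))
    else:
        x0,y0,s=210,170,5.7
        P=lambda x,y,z:cast(d,((x+.5)/s-.5+x0,(y+.5)/s-.5+y0),z).round(4)
        print("cap",P(297,168,.054),"peg top",P(213,70,.104),"base",P(215,130,.054),"post top",P(532,264,.104),"post base",P(523,345,.05),"dial",P(478,298,.056))
E
```

```text
[[ 0.22  -0.    -0.976]
 [ 0.976 -0.001  0.22 ]
 [-0.001 -1.    -0.   ]]
cap 321.46153846153845 212.37362637362637 182 [ 0.5805 -0.1083  0.055 ]
disc L,R,T,B [ 0.58   -0.0055  0.054 ] [ 0.5746 -0.2052  0.054 ] [ 0.6782 -0.1083  0.054 ] [ 0.4773 -0.1022  0.054 ]
plinth [0.6629 0.1396 0.016 ] [ 0.6831 -0.2073  0.016 ] [ 0.486  -0.2186  0.016 ] [0.4646 0.1288 0.016 ]
carriage c [0.5674 0.0617 0.053 ] peg base/top [ 0.5883 -0.1586  0.09  ] tip [0.5704 0.0019 0.036 ]
cap [ 0.5738 -0.1055  0.054 ] peg top [ 0.5947 -0.1552  0.104 ] base [ 0.5901 -0.1635  0.054 ] post top [0.5625 0.0854 0.104 ] post base [0.5666 0.0857 0.05  ] dial [0.5658 0.0471 0.056 ]
```

```bash
python3 -m inch '[[-20,0,-26,0,0,0],[-20,0,-26,0,0,0],[-20,0,-26,0,0,0],[-20,0,-26,0,0,0],[-20,0,-26,0,0,0],[-20,0,-26,0,0,0],[-20,0,-26,0,0,0],[-20,0,-26,0,0,0],[-20,0,-26,0,0,0],[-20,0,-26,0,0,0],[-10,0,-13,0,0.1,0],[0,0,0,0,0.1,0]]'; python3 -c "
from plant import r
print(r.get_state()['q'].round(3))"
```

```text
clock: 1.15
tool_pos: [0.3609, 0.3399, 0.2011]
eef_rot: [0.597, 0.38, -0.381, -0.595]
contact_force: [0.3, -0.1, -0.1]
opening: 0.997
[-0.737  0.524 -0.175  1.947  0.143  0.684  0.137]
```

```bash
cat >> h.py <<'E'
def totool(s,p,head=None):
    """shift (mm) in tool axes to world TCP p; turn about tool y to bring tool-x heading to head deg"""
    M=R.from_quat(s["eef_rot"]).as_matrix()
    h=np.degrees(np.arctan2(M[1,0],M[0,0]))
    print("pos",s["tool_pos"].round(4),"heading x %.1f"%h,"clock %.2f"%s["clock"],"shift mm",(1000*M.T@(np.asarray(p)-s["tool_pos"])).round(1), "tilt",M[:,1].round(3))
    if head is not None: print("turn tool-y rad %.3f"%-(np.radians((head-h+180)%360-180)))
E
python3 -c "
from h import *
from plant import r
totool(r.get_state(),[.5635,.0855,.2],144)"
```

```text
pos [0.3609 0.3399 0.2011] heading x 65.1 clock 1.15 shift mm [-145.5    2.1 -290.8] tilt [ 0.001 -0.003 -1.   ]
turn tool-y rad -1.377
```

```bash
python3 -m inch '[[-15,0,-29,0,0,0],[-15,0,-29,0,0,0],[-15,0,-29,0,0,0],[-15,0,-29,0,0,0],[-15,0,-29,0,0,0],[-15,0,-29,0,0,0],[-15,0,-29,0,0,0],[-15,0,-29,0,0,0],[-15,0,-29,0,0,0],[-10,0,-29,0,0,0],[0,0,0,0,-0.125,0],[0,0,0,0,-0.125,0]]';  python3 -m inch '[[0,0,0,0,-0.125,0],[0,0,0,0,-0.125,0],[0,0,0,0,-0.125,0],[0,0,0,0,-0.125,0],[0,0,0,0,-0.125,0],[0,0,0,0,-0.125,0],[0,0,0,0,-0.125,0],[0,0,0,0,-0.125,0],[0,0,0,0,-0.125,0],[0,0,0,0,0,0]]'; python3 -c "
from h import *
from plant import r
s=r.get_state();print(s['q'].round(2))
totool(s,[.5635,.0855,.2],144)
d=r.snapshot('wrist');cv2.imwrite('pics/w1.png',d['img'][:,:,::-1])
M=wristcam(d,s)
for p in [(.5635,.0855,.104),(.5635,.0855,.05),(.566,.048,.056),(.577,-.1055,.054)]: print(p,proj(M,d['mtx'],p).round(0))
"
```

```text
clock: 2.15
tool_pos: [0.564, 0.0912, 0.2009]
eef_rot: [0.541, 0.455, -0.456, -0.54]
contact_force: [0.1, 0.3, -0.0]
opening: 1.001
clock: 2.98
tool_pos: [0.5626, 0.0934, 0.201]
eef_rot: [0.214, 0.674, -0.674, -0.214]
contact_force: [0.7, -0.0, -1.4]
opening: 1.001
[ 0.11  0.67 -0.61  1.72  0.47  0.9   1.83]
pos [0.5626 0.0934 0.201 ] heading x 144.8 clock 2.98 shift mm [-5.3  1.   6. ] tilt [-0.001  0.    -1.   ]
turn tool-y rad 0.013
(0.5635, 0.0855, 0.104) [276. 198.]
(0.5635, 0.0855, 0.05) [277. 183.]
(0.566, 0.048, 0.056) [251. 153.]
(0.577, -0.1055, 0.054) [126.   5.]
```

View pics/w1.png

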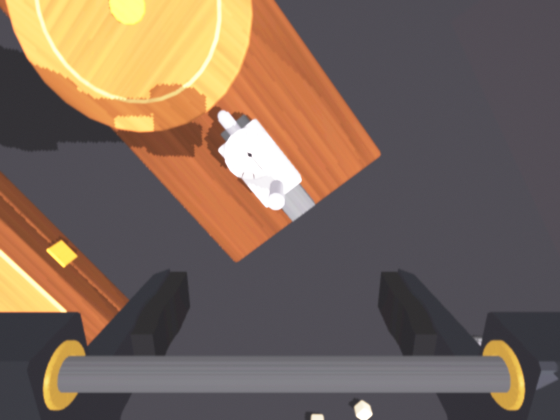

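The wrist view shows the post top at (276,201), the dial centre near (251,156), the plunger ball at (224,116) and the axle cap at (127,8). Predictions agree within about 3 px.

```bash
cat >> h.py <<'E'
def wcast(d,s,uv,z):
    return cast({"camera_from_world":wristcam(d,s),"mtx":d["mtx"]},uv,z)
E
python3 -c "
from h import *
from plant import r
s=r.get_state()
d=r.snapshot('wrist');im=d['img']
cv2.imwrite('pics/w2.png',cv2.resize(im[80:220,190:330,::-1],None,fx=4.2,fy=4.2,interpolation=cv2.INTER_CUBIC))
m=((im[:,:,0]>200)&(im[:,:,1]>180)&(im[:,:,2]<80)).astype(np.uint8); m[40:]=0
v,u=np.nonzero(m);print('cap',u.mean(),v.mean(),v.min(),len(u))
for n,uv,z in [('post',(276.5,201),.104),('dial',(250,155.5),.057),('tip',(224,116.5),.038),('cap',(127.5,8),.055)]: print(n,wcast(d,s,uv,z).round(4))
"
```

```text
<string>:8: RuntimeWarning: Mean of empty slice.
  ret = ret.dtype.type(ret / rcount)
Traceback (most recent call last):
ValueError: zero-size array to reduction operation minimum which has no identity
```

View pics/w2.png

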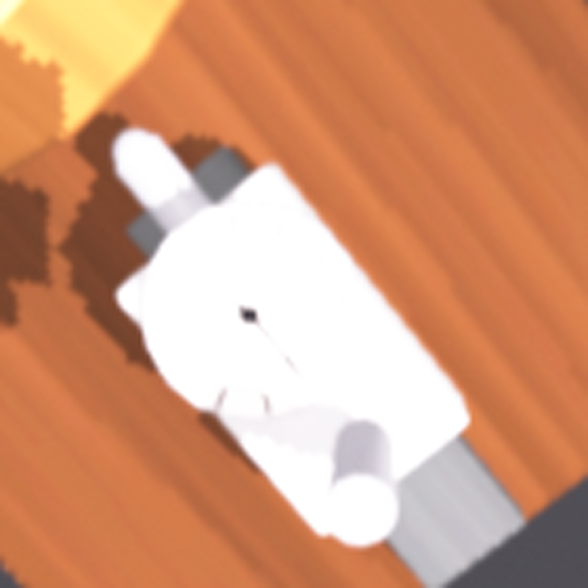

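```bash
python3 -c "
from h import *
from plant import r
s=r.get_state()
d=r.snapshot('wrist')
for n,uv,z in [('post',(276.3,200.8),.104),('dial',(249,154.7),.058),('tip',(225,118.5),.036),('cap',(127.5,8),.055)]: print(n,wcast(d,s,uv,z).round(4))
p=wcast(d,s,(276.3,200.8),.104)
totool(s,[p[0],p[1],.068],144)
"
```

```text
post [0.5645 0.0874 0.104 ]
dial [0.5676 0.0481 0.058 ]
tip [0.569  0.0097 0.036 ]
cap [ 0.5761 -0.1027  0.055 ]
pos [0.5627 0.0936 0.2011] heading x 144.4 clock 3.08 shift mm [ -5.2 133.1   3.9] tilt [-0.001  0.    -1.   ]
turn tool-y rad 0.007
```

```bash
python3 -m inch '[[-5,20,4,0,0,0],[0,20,0,0,0,0],[0,20,0,0,0,0],[0,20,0,0,0,0],[0,20,0,0,0,0],[0,20,0,0,0,0],[0,13,0,0,0,0],[0,0,0,0,0,0]]' 40 20; python3 -c "
from h import *
from plant import r
s=r.get_state()
totool(s,[.5642,.0872,.068],144)
d=r.snapshot('wrist');im=d['img']
cv2.imwrite('pics/w3.png',im[:,:,::-1])
M=wristcam(d,s)
for p in [(.5642,.0872,.104),(.5642,.0872,.05),(.567,.048,.056)]: print(p,proj(M,d['mtx'],p).round(0))
"
```

```text
clock: 3.8
tool_pos: [0.5627, 0.087, 0.0659]
eef_rot: [-0.214, -0.672, 0.675, 0.217]
contact_force: [-0.6, 0.5, 0.2]
opening: 0.456
pos [0.5627 0.087  0.0659] heading x 144.5 clock 3.80 shift mm [-1.1 -2.1 -1. ] tilt [-0.005 -0.002 -1.   ]
turn tool-y rad 0.009
(0.5642, 0.0872, 0.104) [280. 293.]
(0.5642, 0.0872, 0.05) [281. 246.]
(0.567, 0.048, 0.056) [236. 201.]
```

View pics/w3.png

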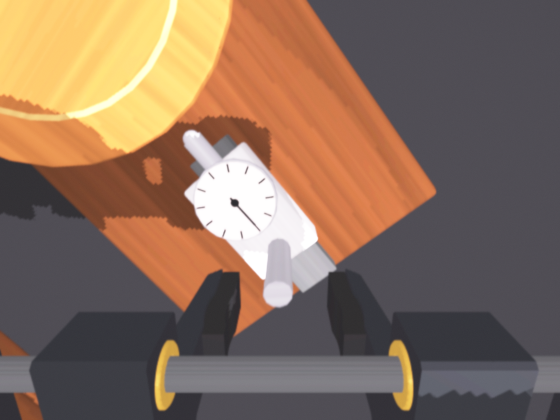

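Excellent dial view: centre (235,202), needle pointing at the post (zero), post top (278,293) between the open fingers. I'll grip it now.

```bash
python3 -m inch '[[0,0,0,0,0,0],[0,0,0,0,0,0],[0,0,0,0,0,0],[0,0,0,0,0,0],[0,0,0,0,0,0]]' 8 40; python3 -c "
from h import *
from plant import r
s=r.get_state()
print(s['contact_force'],s['opening']*88)
p=s['tool_pos']+.001*np.array([.062,-.998,0]);
totool(s,p,144)
d=r.snapshot('wrist');im=d['img']
cv2.imwrite('pics/w4.png',im[:,:,::-1])
for n,uv,z in [('tip',(191,138),.036)]: print(n,wcast(d,s,uv,z).round(4))
"
```

```text
clock: 4.27
tool_pos: [0.565, 0.0877, 0.069]
eef_rot: [0.215, 0.674, -0.673, -0.215]
contact_force: [-0.1, 0.7, -0.1]
opening: 0.106
[-0.08000123  0.70370336 -0.06455154] 9.316068167058752
pos [0.565  0.0877 0.069 ] heading x 144.6 clock 4.27 shift mm [-0.6 -0.   0.8] tilt [ 0.001  0.    -1.   ]
turn tool-y rad 0.010
tip [0.5738 0.0065 0.036 ]
```

View pics/w4.png

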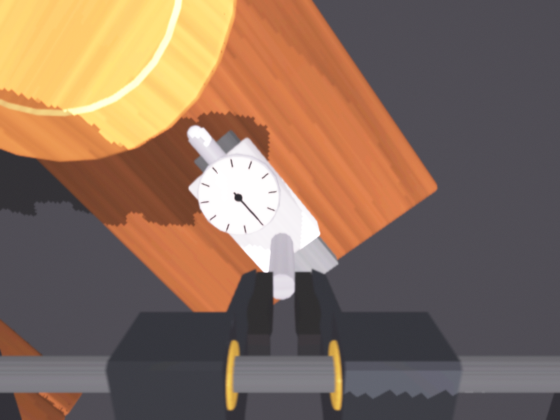

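```bash
python3 -m inch '[[0,0,0,0,0,0],[0,0,0,0,0,0]]' 0 40; python3 -m inch '[[-2.5,0,3,0,0,0],[0,0,0,0,0,0]]'; python3 -c "
from h import *
from plant import r
s=r.get_state()
p=s['tool_pos']+.001*np.array([.062,-.998,0]);
totool(s,p,144)
d=r.snapshot('wrist');im=d['img']
cv2.imwrite('pics/w5.png',im[:,:,::-1])
"
```

```text
clock: 4.48
tool_pos: [0.5646, 0.0876, 0.0685]
eef_rot: [0.215, 0.674, -0.674, -0.215]
contact_force: [-0.2, 0.3, 0.6]
opening: 0.007
clock: 4.65
tool_pos: [0.5649, 0.0826, 0.0683]
eef_rot: [-0.215, -0.673, 0.674, 0.215]
contact_force: [0.6, -0.1, 0.7]
opening: 0.01
pos [0.5649 0.0826 0.0683] heading x 144.6 clock 4.65 shift mm [-0.6  0.   0.8] tilt [-0.    -0.001 -1.   ]
turn tool-y rad 0.010
```

View pics/w5.png

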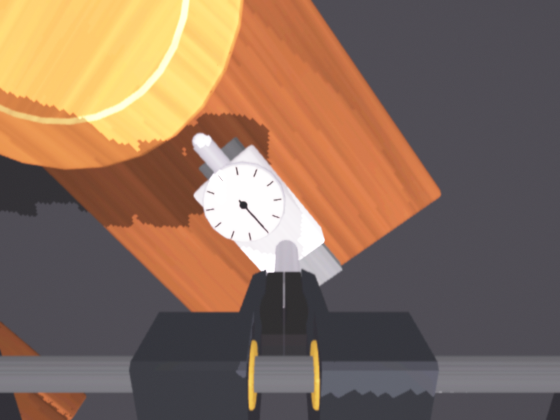

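The fingers closed fully without holding the post, and in the picture they sit in front of it. I'll check where the fingertips really are from the range image.

```bash
python3 -c "
from h import *
from plant import r
d=r.snapshot('wrist');T=d['tool_from_camera']
for u,v in [(287,250),(287,260),(287,266),(270,275),(298,275),(270,285),(270,300),(270,320),(270,340),(265,300),(310,300),(285,372)]:
    z=d['range_z'][v,u]; p=T[:3,:3]@(np.linalg.solve(d['mtx'],[u,v,1])*z)+T[:3,3]
    print(u,v,round(float(z),3),(1000*p).round(1))
print(r.get_state()['opening'])
"
```

```text
287 250 0.202 [2.5 1.8 2.7]
287 260 0.189 [  2.3 -11.1   2.8]
287 266 0.182 [  2.2 -18.9   3.1]
270 275 0.16 [ -5.6 -39.6   9. ]
298 275 0.16 [  6.9 -39.5   8.9]
270 285 0.151 [ -5.3 -49.4   9.4]
270 300 0.141 [ -4.9 -60.1   8.8]
270 320 0.128 [ -4.4 -74.    9.3]
270 340 0.12 [ -4.2 -82.5   7.4]
265 300 0.141 [ -6.9 -60.5   9.1]
310 300 0.137 [ 10.5 -63.7  11.1]
285 372 0.08 [   0.6 -118.4   26.5]
0.0062502277347032415
```

```bash
python3 -c "
from h import *
from plant import r
s=r.get_state()
d=r.snapshot('wrist');T=np.linalg.inv(wristcam(d,s))
im=d['img']
for n,u,v in [('plinth',350,120),('disc',60,60),('table',480,60),('dial',230,190),('carr',262,165)]:
    z=d['range_z'][v,u]; p=T[:3,:3]@(np.linalg.solve(d['mtx'],[u,v,1])*z)+T[:3,3]
    print(n,(1000*p).round(1))
print(im[268:300,262:310:6].mean(2).round(0)[::4])
"
```

```text
plinth [489.3  50.8  16.1]
disc [597.4 -64.9  54. ]
table [399.8  70.    0.8]
dial [568.8  37.9  55.8]
carr [546.9  37.8  48.6]
[[255. 255. 211. 190. 193. 192. 190. 192.]
 [ 60. 201.  91.  82.  85.  83.  84.  57.]
 [ 57.  49.  49.  48.  49.  49.  48.  56.]
 [ 57.  48.  48.  48.  49.  49.  48.  58.]
 [ 58.  48.  49.  49.  50.  50.  48.  57.]
 [ 56.  49.  48.  48.  50.  48.  49.  57.]
 [ 57.  49.  50.  49.  50.  49.  49.  56.]
 [ 54.  49.  49.  49.  50.  49.  48.  52.]]
```

World heights from the range image check out: dial 56, disc 54, plinth 16. So the visible fingertips end about 37 mm short of the reported TCP, and they closed just above the post top. I'll allow for that offset: open, re-centre, and go 38 mm lower.

```bash
python3 -m inch '[[0,0,0,0,0,0],[2.5,0,-4,0,0,0],[0,0,0,0,0,0],[0,0,0,0,0,0]]' 45 40; python3 -m inch '[[0,10,0,0,0,0],[0,10,0,0,0,0],[0,10,0,0,0,0],[0,7,0,0,0,0],[0,0,0,0,0,0]]'; python3 -c "
from h import *
from plant import r
s=r.get_state()
p=s['tool_pos']+.001*np.array([.062,-.998,0]);
totool(s,p,144)
d=r.snapshot('wrist');im=d['img']
cv2.imwrite('pics/w6.png',im[:,:,::-1])
"
```

```text
clock: 5.13
tool_pos: [0.5652, 0.0893, 0.0685]
eef_rot: [0.215, 0.674, -0.674, -0.215]
contact_force: [0.7, -0.1, -0.2]
opening: 0.284
clock: 5.55
tool_pos: [0.5637, 0.0879, 0.0292]
eef_rot: [-0.214, -0.673, 0.674, 0.216]
contact_force: [-0.1, 0.0, 0.2]
opening: 0.509
pos [0.5637 0.0879 0.0292] heading x 144.6 clock 5.55 shift mm [-0.6  0.   0.8] tilt [-0.004 -0.001 -1.   ]
turn tool-y rad 0.011
```

View pics/w6.png

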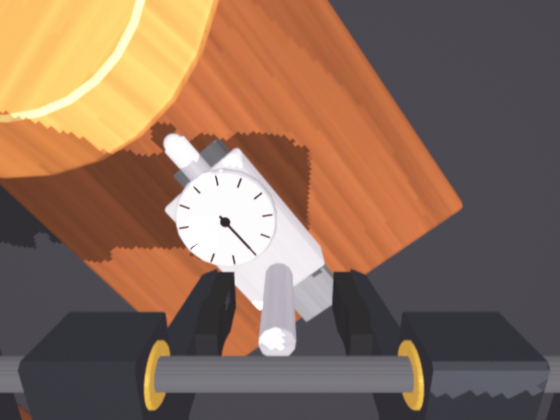

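The post now stands well inside the open fingers, running from (278,265) to (277,345). Closing.

```bash
python3 -m inch '[[0,0,0,0,0,0],[0,0,0,0,0,0],[0,0,0,0,0,0],[0,0,0,0,0,0],[0,0,0,0,0,0],[0,0,0,0,0,0]]' 0 40; python3 -c "
from h import *
from plant import r
s=r.get_state()
p=s['tool_pos']+.001*np.array([.062,-.998,0]);
totool(s,p,144)
print(s['contact_force'].round(1),s['opening']*88)
d=r.snapshot('wrist');im=d['img']
cv2.imwrite('pics/w7.png',im[:,:,::-1])
T=d['tool_from_camera']
for u,v in [(173,145),(225,221)]:
    z=d['range_z'][v,u];print(wcast(d,s,(u,v),.041 if u<200 else .057).round(4))
"
```

```text
clock: 6.1
tool_pos: [0.5667, 0.0876, 0.0318]
eef_rot: [0.216, 0.674, -0.673, -0.214]
contact_force: [2.9, -2.6, -0.4]
opening: 0.147
pos [0.5667 0.0876 0.0318] heading x 144.6 clock 6.10 shift mm [-0.6  0.   0.8] tilt [ 0.003 -0.001 -1.   ]
turn tool-y rad 0.010
[ 2.9 -2.6 -0.4] 12.960516510637083
[0.5732 0.0063 0.041 ]
[0.5714 0.048  0.057 ]
```

View pics/w7.png

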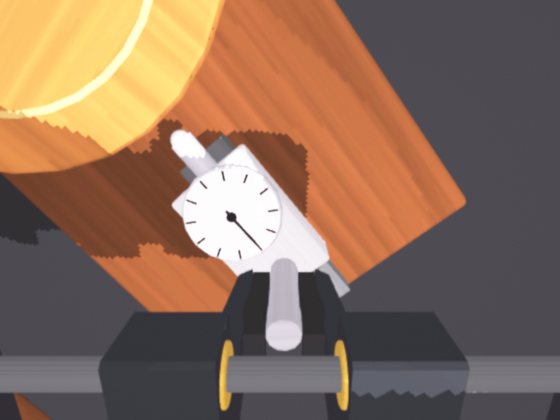

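Gripped: the opening holds at 13 mm on the 14 mm post. Sliding 7 mm towards the axle first.

```bash
python3 -m inch '[[-0.6,0,0.8,0,0,0],[-0.6,0,0.8,0,0,0],[-0.6,0,0.8,0,0,0],[-0.6,0,0.8,0,0,0],[-0.6,0,0.8,0,0,0],[-0.6,0,0.8,0,0,0],[-0.6,0,0.8,0,0,0],[0,0,0,0,0,0]]'; cat > look.py <<'E'
from h import *
from plant import r
import sys
s=r.get_state()
d=r.snapshot('wrist');im=d['img']
totool(s,s['tool_pos']); print(s['contact_force'].round(1),(s['opening']*88).round(1))
cv2.imwrite(f'pics/{sys.argv[1]}.png',im[:,:,::-1])
if len(sys.argv)>2:
    a,b=int(sys.argv[2]),int(sys.argv[3])
    cv2.imwrite(f'pics/{sys.argv[1]}z.png',cv2.resize(im[max(0,b-60):b+60,max(0,a-60):a+60,::-1],None,fx=4,fy=4,interpolation=cv2.INTER_CUBIC))
E
python3 look.py w8
```

```text
clock: 6.82
tool_pos: [0.5667, 0.0879, 0.0319]
eef_rot: [0.214, 0.678, -0.67, -0.213]
contact_force: [4.8, 8.0, -3.8]
opening: 0.148
pos [0.5667 0.0879 0.0319] heading x 144.8 clock 6.82 shift mm [0. 0. 0.] tilt [ 0.004  0.01  -1.   ]Traceback (most recent call last):
  File "look.py", line 6, in <module>
    totool(s,s['tool_pos']); print(s['contact_force'].round(1),(s['opening']*88).round(1))
                                                               ^^^^^^^^^^^^^^^^^^^^^^^
AttributeError: 'float' object has no attribute 'round'
```

```bash
sed -i "s/(s\['opening'\]\*88).round(1)/round(float(s['opening'])*88,1)/" look.py; python3 -m inch '[[-0.6,0,0.8,0,0,0],[-0.6,0,0.8,0,0,0],[-0.6,0,0.8,0,0,0],[-0.6,0,0.8,0,0,0],[0,0,0,0,0,0],[0,0,0,0,0,0]]'; 
python3 look.py w8
```

```text
clock: 7.37
tool_pos: [0.5668, 0.0876, 0.0319]
eef_rot: [0.213, 0.68, -0.669, -0.213]
contact_force: [3.3, 12.7, -6.0]
opening: 0.144
pos [0.5668 0.0876 0.0319] heading x 145.0 clock 7.37 shift mm [0. 0. 0.] tilt [ 0.004  0.015 -1.   ]
[ 3.3 12.7 -6. ] 12.6
```

View pics/w8.png

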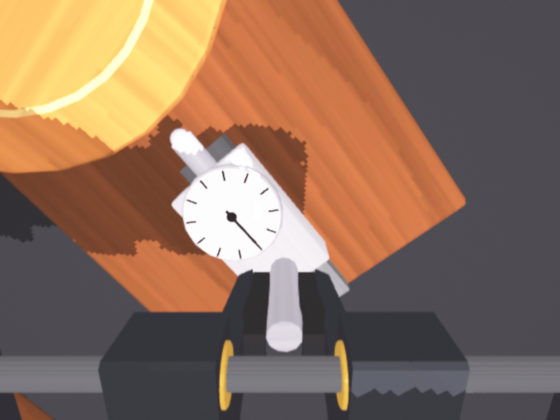

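The carriage hasn't moved yet. The force is 12.7 N and rising about 1.1 N per commanded mm. Continuing.

```bash
python3 -m inch '[[-0.6,0,0.8,0,0,0],[-0.6,0,0.8,0,0,0],[-0.6,0,0.8,0,0,0],[-0.6,0,0.8,0,0,0],[0,0,0,0,0,0],[0,0,0,0,0,0]]'; 
python3 look.py w9;  python3 -m inch '[[-0.6,0,0.8,0,0,0],[-0.6,0,0.8,0,0,0],[0,0,0,0,0,0],[0,0,0,0,0,0]]'; 
python3 look.py w10
```

```text
clock: 7.92
tool_pos: [0.567, 0.0838, 0.0319]
eef_rot: [0.213, 0.68, -0.669, -0.213]
contact_force: [3.7, 13.8, -6.4]
opening: 0.147
pos [0.567  0.0838 0.0319] heading x 145.0 clock 7.92 shift mm [0. 0. 0.] tilt [ 0.005  0.015 -1.   ]
[ 3.7 13.8 -6.4] 12.9
clock: 8.3
tool_pos: [0.5671, 0.0818, 0.0319]
eef_rot: [0.213, 0.68, -0.669, -0.213]
contact_force: [4.5, 13.8, -7.1]
opening: 0.141
pos [0.5671 0.0818 0.0319] heading x 145.0 clock 8.30 shift mm [0. 0. 0.] tilt [ 0.005  0.015 -1.   ]
[ 4.5 13.8 -7.1] 12.4
```

View pics/w10.png

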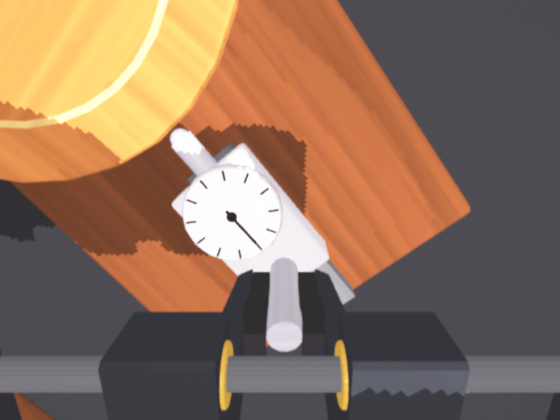

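Now it slides 1:1, 6 mm moved so far, with the needle still at zero. I'll add a needle reader.

```bash
cat > needle.py <<'E'
from h import *
from plant import r
import sys
def needle(d,s,c,verbose=False):
    """c approx dial centre world xy. returns needle angle cw from -u (toward post), rad"""
    M=wristcam(d,s)
    # rectify dial to plan view at z=.057: 10 px/mm... 400px = 60 mm
    pts=np.array([[c[0]+a,c[1]+b,.057] for a,b in [(-.03,-.03),(.03,-.03),(.03,.03),(-.03,.03)]])
    src=np.float32([proj(M,d["mtx"],p) for p in pts]); dst=np.float32([[0,0],[600,0],[600,600],[0,600]])
    H=cv2.getPerspectiveTransform(src,dst)
    im=cv2.warpPerspective(d["img"],H,(600,600),flags=cv2.INTER_CUBIC)  # col=+x,row=+y
    g=im.mean(2); return im,g
def read(tag,c=(.5705,.041)):
    s=r.get_state(); d=r.snapshot("wrist"); 
    im,g=needle(d,s,c)
    m=(g<110).astype(np.uint8)
    n,lab,st,ce=cv2.connectedComponentsWithStats(m)
    best=None
    for i in range(1,n):
        if st[i,4]>700:
            v,u=np.nonzero(lab==i); 
            rr=np.hypot(u-300,v-300)
            if rr.min()<120 and rr.max()<290 and (best is None or st[i,4]>best[0]): best=(st[i,4],u,v)
    ang=None
    if best:
        _,u,v=best
        # hub = thickest place
        dt=cv2.distanceTransform(m,cv2.DIST_L2,5); dtm=np.where(np.isin(np.arange(600*600).reshape(600,600),v*600+u),dt,0)
        hv,hu=np.unravel_index(dtm.argmax(),dtm.shape)
        k=np.hypot(u-hu,v-hv); far=k>0.6*k.max()
        a=np.arctan2(v[far].mean()-hv,u[far].mean()-hu)   # world angle (col=x,row=y)
        ref=np.arctan2(.998,-.062)
        ang=(ref-a)%(2*np.pi)
        hub=(c[0]+(hu-300)*1e-4,c[1]+(hv-300)*1e-4)
        print(tag,"needle cw %.2f"%ang,"len px",round(k.max()),"hub",np.round(hub,4))
    else: print(tag,"no needle")
    cv2.imwrite(f"pics/{tag}n.png",cv2.flip(im,0)[:,:,::-1]); cv2.imwrite(f"pics/{tag}.png",d["img"][:,:,::-1])
    print("clock %.2f"%s["clock"],"tcp",s["tool_pos"].round(4),"F",s["contact_force"].round(1),"open %.1f"%(88*s["opening"]))
    return ang
if __name__=="__main__":
    c=(float(sys.argv[2]),float(sys.argv[3])) if len(sys.argv)>2 else (.5705,.041)
    read(sys.argv[1],c)
E
python3 -m inch '[[-0.6,0,0.8,0,0,0],[-0.6,0,0.8,0,0,0],[0,0,0,0,0,0]]'; python3 needle.py n1
```

```text
clock: 8.6
tool_pos: [0.5673, 0.0798, 0.0319]
eef_rot: [0.213, 0.68, -0.669, -0.213]
contact_force: [5.4, 14.7, -7.5]
opening: 0.148
n1 needle cw 6.27 len px 206 hub [0.5683 0.0397]
clock 8.60 tcp [0.5673 0.0798 0.0319] F [ 5.4 14.7 -7.5] open 13.1
```

View pics/n1n.png

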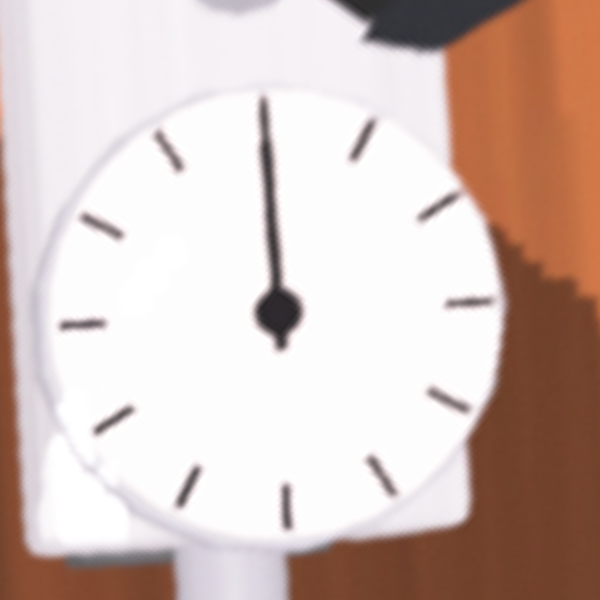

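The reader works and the needle is at 0. Continuing in small steps.

```bash
for i in a; do python3 -m inch '[[-0.6,0,0.8,0,0,0],[-0.6,0,0.8,0,0,0],[0,0,0,0,0,0]]' | grep force; python3 needle.py n2 .5685 .038; python3 -m inch '[[-0.6,0,0.8,0,0,0],[0,0,0,0,0,0]]'|grep force; python3 needle.py n3 .5685 .037; done
```

```text
contact_force: [4.4, 13.6, -6.9]
n2 needle cw 6.27 len px 206 hub [0.5684 0.0377]
clock 8.90 tcp [0.5674 0.0778 0.0319] F [ 4.4 13.6 -6.9] open 12.5
contact_force: [4.3, 13.9, -6.2]
n3 needle cw 6.27 len px 206 hub [0.5685 0.0368]
clock 9.12 tcp [0.5674 0.0769 0.0319] F [ 4.3 13.9 -6.2] open 13.0
```

```bash
python3 -m inch '[[-0.6,0,0.8,0,0,0],[0,0,0,0,0,0]]'|grep force; python3 needle.py n4 .5685 .036;python3 -m inch '[[-0.6,0,0.8,0,0,0],[0,0,0,0,0,0]]'|grep force; python3 needle.py n5 .5685 .035; python3 -m inch '[[-0.6,0,0.8,0,0,0],[0,0,0,0,0,0]]'|grep force; python3 needle.py n6 .5685 .034
```

```text
contact_force: [4.5, 14.4, -6.7]
n4 needle cw 6.27 len px 206 hub [0.5686 0.0358]
clock 9.33 tcp [0.5675 0.0759 0.0319] F [ 4.5 14.4 -6.7] open 12.6
contact_force: [4.2, 13.8, -7.6]
n5 needle cw 6.27 len px 206 hub [0.5686 0.0348]
clock 9.55 tcp [0.5676 0.0749 0.0319] F [ 4.2 13.8 -7.6] open 12.8
contact_force: [4.4, 13.5, -7.2]
n6 needle cw 6.27 len px 206 hub [0.5687 0.0338]
clock 9.77 tcp [0.5676 0.0739 0.0319] F [ 4.4 13.5 -7.2] open 12.8
```

```bash
python3 -m inch '[[-0.6,0,0.8,0,0,0],[0,0,0,0,0,0]]'|grep force; python3 needle.py n7 .5685 .033;python3 -m inch '[[-0.6,0,0.8,0,0,0],[0,0,0,0,0,0]]'|grep force; python3 needle.py n8 .5685 .032
```

```text
contact_force: [5.5, 14.6, -7.5]
n7 needle cw 6.27 len px 206 hub [0.5687 0.0328]
clock 9.98 tcp [0.5677 0.0729 0.0319] F [ 5.5 14.6 -7.5] open 12.9
contact_force: [5.9, 14.4, -7.5]
n8 needle cw 0.14 len px 166 hub [0.5688 0.0321]
clock 10.20 tcp [0.5678 0.0722 0.0319] F [ 5.9 14.4 -7.5] open 12.9
```

First contact, needle at 0.14 mm. Going on to about 1.3 mm.

```bash
python3 -m inch '[[-0.6,0,0.8,0,0,0],[0,0,0,0,0,0]]'|grep force; python3 needle.py n9 .5687 .032;python3 -m inch '[[-0.6,0,0.8,0,0,0],[0,0,0,0,0,0]]'|grep force; python3 needle.py n10 .5687 .031
```

```text
contact_force: [4.6, 15.7, -7.2]
n9 needle cw 0.52 len px 209 hub [0.5687 0.0317]
clock 10.42 tcp [0.5678 0.0718 0.0319] F [ 4.6 15.7 -7.2] open 12.9
contact_force: [4.6, 16.4, -7.9]
n10 needle cw 0.91 len px 164 hub [0.5689 0.0313]
clock 10.63 tcp [0.5678 0.0714 0.0319] F [ 4.6 16.4 -7.9] open 13.0
```

```bash
python3 -m inch '[[-0.6,0,0.8,0,0,0],[0,0,0,0,0,0],[0,0,0,0,0,0],[0,0,0,0,0,0],[0,0,0,0,0,0]]'|grep force; python3 needle.py n11 .5687 .031
```

```text
contact_force: [6.0, 16.8, -8.0]
n11 needle cw 1.32 len px 165 hub [0.5689 0.0308]
clock 11.10 tcp [0.5678 0.0709 0.0319] F [ 6.  16.8 -8. ] open 12.6
```

View pics/n11n.png

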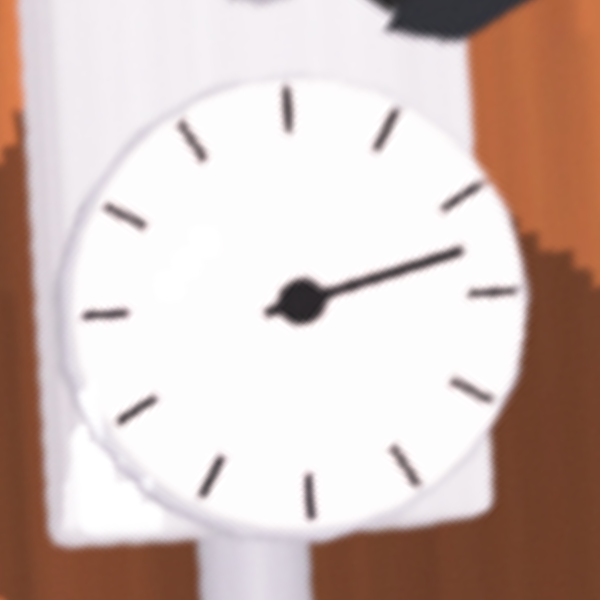

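The needle reads 1.32 mm, about 3.6 N. Before opening I'll unwind the arm's preload so nothing jumps.

```bash
python3 -m inch '[[2,0,-2.7,0,0,0],[2,0,-2.7,0,0,0],[2,0,-2.7,0,0,0],[2,0,-2.7,0,0,0],[0,0,0,0,0,0],[0,0,0,0,0,0]]'; python3 needle.py n12 .5687 .031
```

```text
clock: 11.65
tool_pos: [0.5677, 0.0704, 0.0318]
eef_rot: [-0.217, -0.673, 0.674, 0.214]
contact_force: [5.8, -3.6, -0.1]
opening: 0.141
n12 needle cw 1.31 len px 166 hub [0.5688 0.0308]
clock 11.65 tcp [0.5677 0.0704 0.0318] F [ 5.8 -3.6 -0.1] open 12.4
```

```bash
python3 -m inch '[[-4.5,0,0,0,0,0],[0,0,0,0,0,0],[0,0,0,0,0,0]]'; python3 -m inch '[[0,0,0,0,0,0],[0,0,0,0,0,0],[0,0,0,0,0,0],[0,0,0,0,0,0],[0,0,0,0,0,0]]' 40; python3 needle.py n13 .5687 .031
```

```text
clock: 11.95
tool_pos: [0.5676, 0.0704, 0.0318]
eef_rot: [0.213, 0.674, -0.674, -0.216]
contact_force: [-0.7, 0.6, 5.8]
opening: 0.144
clock: 12.37
tool_pos: [0.569, 0.0692, 0.0312]
eef_rot: [-0.215, -0.674, 0.674, 0.215]
contact_force: [0.5, -0.3, 0.3]
opening: 0.452
n13 needle cw 1.30 len px 165 hub [0.5688 0.0307]
clock 12.37 tcp [0.569  0.0692 0.0312] F [ 0.5 -0.3  0.3] open 39.8
```

View pics/n13.png

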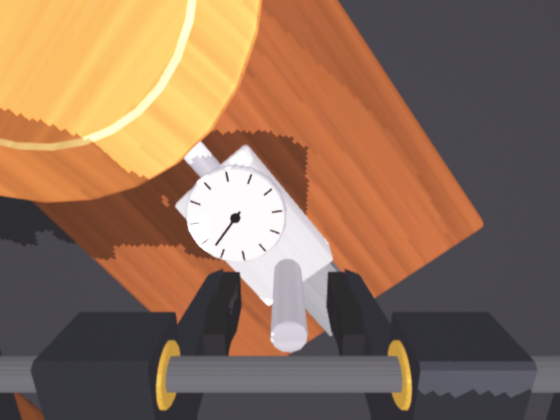

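Released. The needle still reads 1.30 and the plunger is against the skirt. Now I'll rise, turn the wrist so the camera faces the dial, and go over to the peg.

```bash
python3 -m inch '[[0,-20,0,0,0,0],[0,-30,0,0,0,0],[0,-40,0,0,0,0],[0,-30,0,0,0,0],[0,0,0,0,0.125,0],[0,0,0,0,0.125,0],[0,0,0,0,0.125,0],[0,0,0,0,0.125,0],[0,0,0,0,0.125,0],[0,0,0,0,0.125,0],[0,0,0,0,0.125,0],[0,0,0,0,0.125,0]]' 45 >/dev/null; python3 -m inch '[[0,0,0,0,0.125,0],[0,0,0,0,0.125,0],[0,0,0,0,0.125,0],[0,0,0,0,0.125,0],[0,0,0,0,0.125,0],[0,0,0,0,0.125,0],[0,0,0,0,0.125,0],[0,0,0,0,0.125,0],[0,0,0,0,0.125,0],[0,0,0,0,0.125,0],[0,0,0,0,0.125,0],[0,0,0,0,0.07,0]]'; python3 -m inch '[[0,0,-30,0,0,0],[0,0,-30,0,0,0],[0,0,-30,0,0,0],[0,0,-30,0,0,0],[0,0,-30,0,0,0],[0,0,0,0,0,0]]'; python3 -c "
from h import *
from plant import r
s=r.get_state();print(s['q'].round(2))
totool(s,[.592,-.16,.13],3.5)
d=r.snapshot('wrist');cv2.imwrite('pics/w20.png',d['img'][:,:,::-1])
M=wristcam(d,s)
for p in [(.592,-.16,.104),(.592,-.16,.054),(.5765,-.104,.055)]: print(p,proj(M,d['mtx'],p).round(0))
"
```

```text
clock: 14.42
tool_pos: [0.569, 0.0696, 0.1513]
eef_rot: [-0.707, -0.026, 0.026, 0.707]
contact_force: [1.0, 0.1, -0.2]
opening: 0.511
clock: 14.92
tool_pos: [0.5808, -0.0893, 0.1516]
eef_rot: [0.709, 0.025, -0.024, -0.705]
contact_force: [-0.1, -0.5, 0.4]
opening: 0.513
[ 0.01  0.7   0.1   1.74 -0.09  0.7   0.23]
pos [ 0.5808 -0.0893  0.1516] heading x 4.0 clock 14.92 shift mm [  6.3  22.  -71.2] tilt [ 0.    -0.006 -1.   ]
turn tool-y rad 0.008
(0.592, -0.16, 0.104) [293. 315.]
(0.592, -0.16, 0.054) [291. 282.]
(0.5765, -0.104, 0.055) [278. 221.]
```

View pics/w20.png

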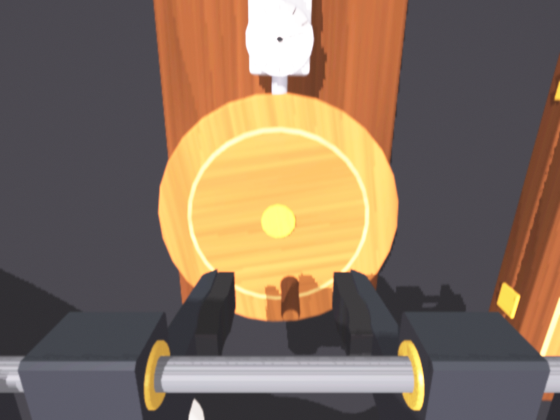

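The cap is at (278,221) and the peg runs from (290,280) at its base to (290,312) at its top, both close to prediction. I'll refine and move down around the peg.

```bash
python3 -c "
from h import *
from plant import r
s=r.get_state();d=r.snapshot('wrist');im=d['img'].astype(int)
m=(im[:,:,0]>180)&(im[:,:,1]>150)&(im[:,:,2]<110)
sub=np.zeros_like(m);sub[195:245,250:305]=m[195:245,250:305]
n,l,st,ce=cv2.connectedComponentsWithStats(sub.astype(np.uint8));i=1+st[1:,4].argmax();print(st[i],ce[i])
A=wcast(d,s,ce[i],.055);print('axle',A.round(4))
P=wcast(d,s,(290,312),.104);P2=wcast(d,s,(290,280),.054);print('peg',P.round(4),P2.round(4),np.hypot(*(P-A)[:2]))
totool(s,[P[0],P[1],.035],3.5)
cv2.imwrite('pics/w21.png',cv2.resize(im[180:330,215:345,::-1].astype(np.uint8),None,fx=4,fy=4,interpolation=cv2.INTER_CUBIC))
d=r.snapshot('top');
for n,uv in [('pot',(409,248)),('ash',(430,177))]: print(n,cast(d,uv,.09 if n=='pot' else .02).round(3))
"
```

```text
[250 195  55  12 182] [276.87912088 199.68681319]
axle [ 0.5744 -0.0809  0.055 ]
peg [ 0.5899 -0.153   0.104 ] [ 0.5907 -0.1535  0.054 ] 0.07374825086031297
pos [ 0.5808 -0.0851  0.1514] heading x 4.1 clock 14.97 shift mm [  4.3 116.6 -68.1] tilt [-0.    -0.003 -1.   ]
turn tool-y rad 0.011
pot [ 0.467 -0.358  0.09 ]
ash [ 0.684 -0.453  0.02 ]
```

View pics/w21.png

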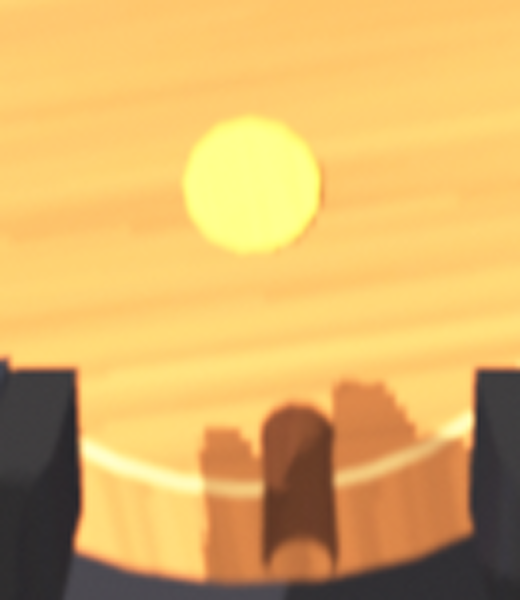

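```bash
python3 -c "
from h import *
from plant import r
s=r.get_state();d=r.snapshot('wrist');im=d['img']
s0={'eef_rot':s['eef_rot'],'tool_pos':np.array([.5808,-.0851,.1514])}
print(s['tool_pos'])
A=wcast(d,s0,(278,226),.055);P=wcast(d,s0,(290,319.5),.104);print(A.round(4),P.round(4),np.hypot(*(P-A)[:2]))
totool(s,[P[0],P[1],.035],3.5)
cv2.imwrite('pics/w22.png',im[:,:,::-1])
g=cv2.cvtColor(im,cv2.COLOR_RGB2HSV)
m=cv2.inRange(g,(26,100,200),(34,255,255));m[:150]=0;m[290:]=0;m[:,:220]=0;m[:,340:]=0
n,l,st,ce=cv2.connectedComponentsWithStats(m);i=1+st[1:,4].argmax();print(st[i],ce[i],wcast(d,s,ce[i],.055))
"
```

```text
[ 0.58092535 -0.07972708  0.15120961]
[ 0.5769 -0.1031  0.055 ] [ 0.5909 -0.1591  0.104 ] 0.05768617717167091
pos [ 0.5809 -0.0797  0.1512] heading x 4.5 clock 15.07 shift mm [  3.8 116.1 -80. ] tilt [-0.001  0.001 -1.   ]
turn tool-y rad 0.018
[260 217  34  33 866] [276.5404157  233.20323326] [ 0.57630023 -0.10412038  0.055     ]
```

```bash
python3 -m inch '[[4,0,-27,0,0,0],[0,0,-27,0,0,0],[0,0,-27,0,0,0],[0,0,0,0,0.02,0],[0,0,0,0,0,0],[0,30,0,0,0,0],[0,30,0,0,0,0],[0,0,0,0,0,0],[0,0,0,0,0,0]]' 45; python3 -c "
from h import *
from plant import r
s=r.get_state()
totool(s,[.5913,-.1608,.030],3.5)
d=r.snapshot('wrist');cv2.imwrite('pics/w23.png',d['img'][:,:,::-1])
"
```

```text
clock: 15.87
tool_pos: [0.5906, -0.1576, 0.0904]
eef_rot: [-0.706, -0.021, 0.023, 0.708]
contact_force: [0.7, 0.7, 0.5]
opening: 0.51
pos [ 0.5906 -0.1576  0.0904] heading x 3.6 clock 15.87 shift mm [ 0.7 60.4 -3.4] tilt [-0.004  0.003 -1.   ]
turn tool-y rad 0.001
```

View pics/w23.png

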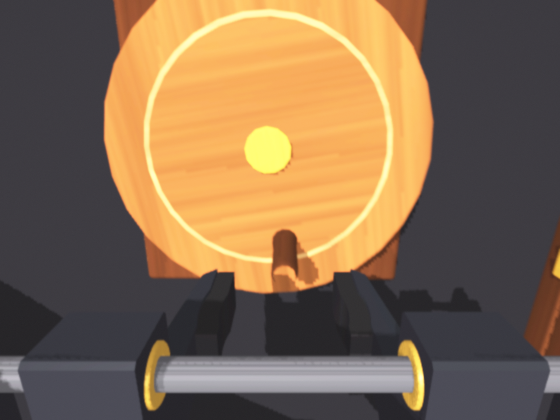

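```bash
python3 -m inch '[[0.5,20,-3.5,0,0,0],[0,20,0,0,0,0],[0,15,0,0,0,0],[0,6,0,0,0,0],[0,0,0,0,0,0]]' 45 40; python3 look.py w24
```

```text
clock: 16.33
tool_pos: [0.5926, -0.1634, 0.0307]
eef_rot: [-0.707, -0.021, 0.021, 0.707]
contact_force: [-0.2, 0.5, 0.5]
opening: 0.512
pos [ 0.5926 -0.1634  0.0307] heading x 3.4 clock 16.33 shift mm [0. 0. 0.] tilt [ 0.  0. -1.]
[-0.2  0.5  0.5] 45.0
```

View pics/w24.png

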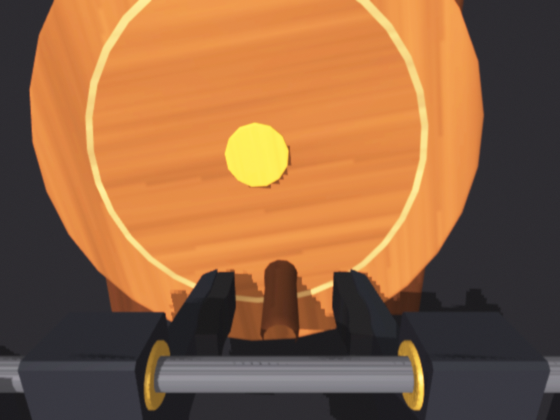

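The peg is between the fingers. Gripping, and checking how readable the dial is from the scene and top cameras.

```bash
python3 -m inch '[[0,0,0,0,0,0],[0,0,0,0,0,0],[0,0,0,0,0,0],[0,0,0,0,0,0],[0,0,0,0,0,0],[0,0,0,0,0,0]]' 0 25; cat > sc.py <<'E'
from h import *
from plant import r
import sys
tag=sys.argv[1]
s=r.get_state(); c=(.5688,.0307); out=[]
for n in ("scene","top"):
    d=r.snapshot(n); pts=[[c[0]+a,c[1]+b,.057] for a,b in [(-.03,-.03),(.03,-.03),(.03,.03),(-.03,.03)]]
    src=np.float32([proj(d["camera_from_world"],d["mtx"],p) for p in pts]); 
    H=cv2.getPerspectiveTransform(src,np.float32([[0,0],[360,0],[360,360],[0,360]]))
    out.append(cv2.flip(cv2.warpPerspective(d["img"],H,(360,360),flags=cv2.INTER_CUBIC),0))
    np.savez(f"/tmp/{n}_{tag}.npz",**d)
cv2.imwrite(f"pics/{tag}.png",np.hstack(out)[:,:,::-1])
A=np.array([.5766,-.1037]); p=s["tool_pos"][:2]-A
print("peg angle %.3f"%np.arctan2(p[1],p[0]),"r %.1f"%(1e3*np.hypot(*p)),"z %.3f"%s["tool_pos"][2],"F",s["contact_force"].round(1),"open %.1f"%(88*s["opening"]),"clock %.2f"%s["clock"])
E
python3 sc.py sc1
```

```text
clock: 16.88
tool_pos: [0.5915, -0.1642, 0.0308]
eef_rot: [-0.707, -0.02, 0.021, 0.707]
contact_force: [-2.7, 0.2, 5.3]
opening: 0.16
peg angle -1.330 r 62.3 z 0.031 F [-2.7  0.2  5.3] open 14.1 clock 16.88
```

View pics/sc1.png

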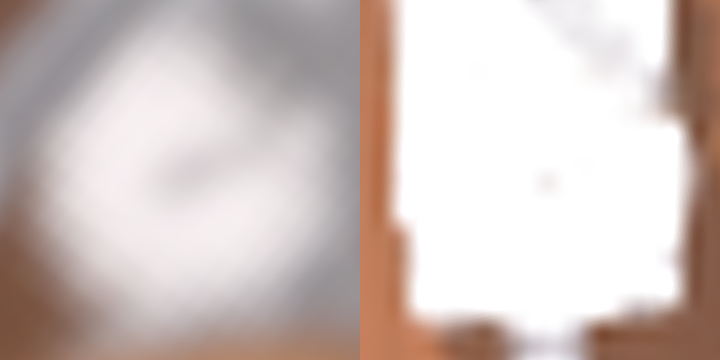

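The scene view (left) shows the needle faintly, which is enough for a coarse scan. Working out the circle steps.

```bash
python3 -c "
import numpy as np
f=-1.39+.125*np.arange(0,52)
for i in range(51):
    print(i,round(f[i+1],2),np.round(60*(np.cos(f[i+1])-np.cos(f[i])),1),np.round(60*(np.sin(f[i+1])-np.sin(f[i])),1),end=' | ')
"
```

```text
0 -1.26 7.3 1.8 | 1 -1.14 7.0 2.7 | 2 -1.01 6.6 3.5 | 3 -0.89 6.1 4.3 | 4 -0.76 5.5 5.1 | 5 -0.64 4.8 5.7 | 6 -0.51 4.1 6.3 | 7 -0.39 3.3 6.7 | 8 -0.26 2.4 7.1 | 9 -0.14 1.5 7.3 | 10 -0.01 0.6 7.5 | 11 0.11 -0.4 7.5 | 12 0.24 -1.3 7.4 | 13 0.36 -2.2 7.2 | 14 0.49 -3.1 6.8 | 15 0.61 -3.9 6.4 | 16 0.74 -4.7 5.9 | 17 0.86 -5.4 5.2 | 18 0.99 -6.0 4.5 | 19 1.11 -6.5 3.7 | 20 1.24 -6.9 2.9 | 21 1.36 -7.2 2.0 | 22 1.48 -7.4 1.1 | 23 1.61 -7.5 0.2 | 24 1.74 -7.5 -0.8 | 25 1.86 -7.3 -1.7 | 26 1.98 -7.0 -2.6 | 27 2.11 -6.7 -3.4 | 28 2.24 -6.2 -4.2 | 29 2.36 -5.6 -5.0 | 30 2.49 -4.9 -5.6 | 31 2.61 -4.2 -6.2 | 32 2.74 -3.4 -6.7 | 33 2.86 -2.5 -7.1 | 34 2.99 -1.6 -7.3 | 35 3.11 -0.7 -7.5 | 36 3.24 0.2 -7.5 | 37 3.36 1.2 -7.4 | 38 3.49 2.1 -7.2 | 39 3.61 3.0 -6.9 | 40 3.74 3.8 -6.5 | 41 3.86 4.6 -5.9 | 42 3.99 5.3 -5.3 | 43 4.11 5.9 -4.6 | 44 4.24 6.4 -3.9 | 45 4.36 6.9 -3.0 | 46 4.49 7.2 -2.1 | 47 4.61 7.4 -1.2 | 48 4.74 7.5 -0.3 | 49 4.86 7.5 0.6 | 50 4.99 7.3 1.6 |
```

```bash
python3 -m inch '[[7.3,0,1.8,0,0,0],[7,0,2.7,0,0,0],[0,0,0,0,0,0]]' >/dev/null; python3 sc.py a1; python3 -m inch '[[6.6,0,3.5,0,0,0],[6.1,0,4.3,0,0,0],[0,0,0,0,0,0]]'>/dev/null; python3 sc.py a2;  python3 -m inch '[[5.5,0,5.1,0,0,0],[4.8,0,5.7,0,0,0],[0,0,0,0,0,0]]'>/dev/null; python3 sc.py a3; python3 -m inch '[[4.1,0,6.3,0,0,0],[3.3,0,6.7,0,0,0],[0,0,0,0,0,0]]'>/dev/null; python3 sc.py a4
python3 -c "
import cv2,numpy as np
L=[cv2.imread(f'pics/{t}.png')[:,:360] for t in ['sc1','a1','a2','a3','a4']]
L=[cv2.resize(x,(260,260)) for x in L]; L.append(L[0]*0)
o=np.vstack([np.hstack(L[:3]),np.hstack(L[3:])]).astype(float)
cv2.imwrite('pics/A.png',np.clip((o-130)*2,0,255))
"
```

```text
peg angle -1.055 r 62.4 z 0.031 F [0.8 1.5 3.3] open 14.3 clock 17.23
peg angle -0.828 r 62.2 z 0.031 F [0.4 2.4 6.8] open 14.2 clock 17.58
peg angle -0.595 r 61.9 z 0.031 F [-1.5  2.9  6.8] open 14.1 clock 17.93
peg angle -0.362 r 61.5 z 0.031 F [-3.8  2.1  8.2] open 14.2 clock 18.28[ WARN:0@0.239] global loadsave.cpp:1063 imwrite_ Unsupported depth image for selected encoder is fallbacked to CV_8U.
```

View pics/A.png

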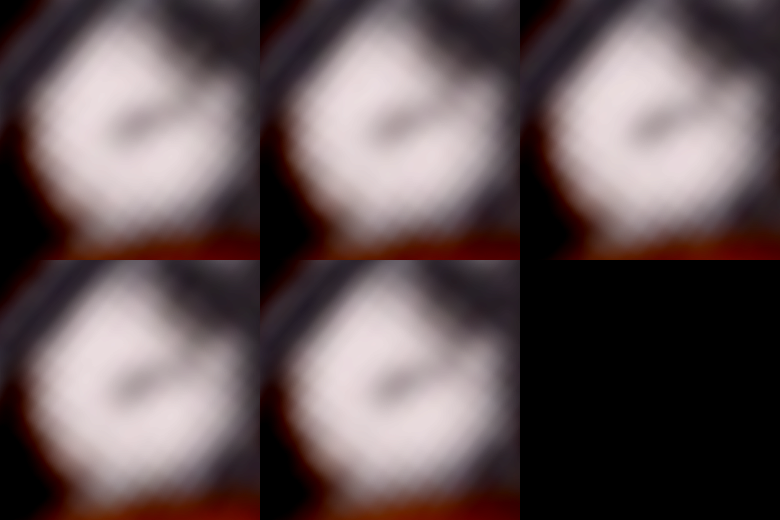

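The needle is unchanged at about 1.3 through the first rad. Continuing.

```bash
python3 -m inch '[[2.4,0,7.1,0,0,0],[1.5,0,7.3,0,0,0],[0,0,0,0,0,0]]' >/dev/null; python3 sc.py a5; python3 -m inch '[[0.6,0,7.5,0,0,0],[-0.4,0,7.5,0,0,0],[0,0,0,0,0,0]]'>/dev/null; python3 sc.py a6;  python3 -m inch '[[-1.3,0,7.4,0,0,0],[-2.2,0,7.2,0,0,0],[0,0,0,0,0,0]]'>/dev/null; python3 sc.py a7; python3 -m inch '[[-3.1,0,6.8,0,0,0],[-3.9,0,6.4,0,0,0],[0,0,0,0,0,0]]'>/dev/null; python3 sc.py a8; python3 needle.py b8 .5688 .0307
cat > mont.py <<'E'
import cv2,numpy as np,sys
L=[cv2.resize(cv2.imread(f'pics/{t}.png')[:,:360],(250,250)) for t in sys.argv[2:]]
while len(L)%3: L.append(L[0]*0)
o=np.vstack([np.hstack(L[i:i+3]) for i in range(0,len(L),3)]).astype(float)
cv2.imwrite(f'pics/{sys.argv[1]}.png',np.clip((o-130)*2,0,255).astype(np.uint8))
E
python3 mont.py B a5 a6 a7 a8
```

```text
peg angle -0.126 r 61.0 z 0.031 F [-2.5  2.1  6.8] open 13.9 clock 18.63
peg angle 0.119 r 60.5 z 0.031 F [-1.7  0.3  7.3] open 14.4 clock 18.98
peg angle 0.351 r 60.0 z 0.031 F [-2.3 -1.7  6.7] open 13.5 clock 19.33
peg angle 0.596 r 59.5 z 0.031 F [-2.1 -1.3  6.8] open 14.0 clock 19.68
b8 needle cw 3.86 len px 165 hub [0.5688 0.0308]
clock 19.78 tcp [ 0.6248 -0.069   0.0308] F [-2.2 -0.3  7. ] open 14.1
```

View pics/B.png

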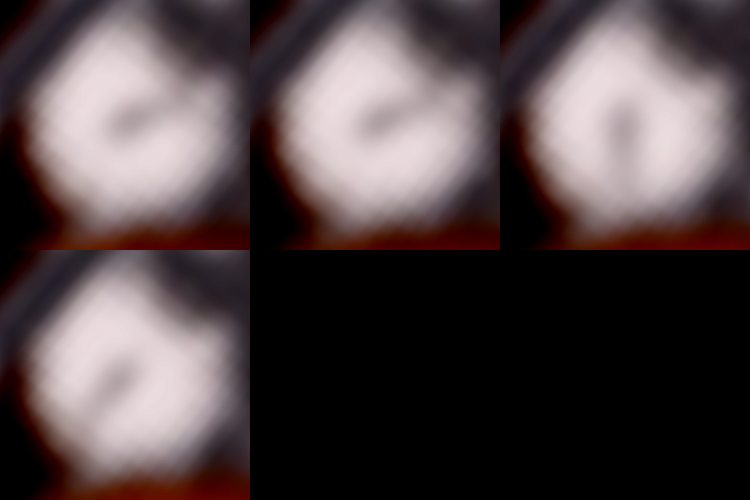

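View pics/b8.png

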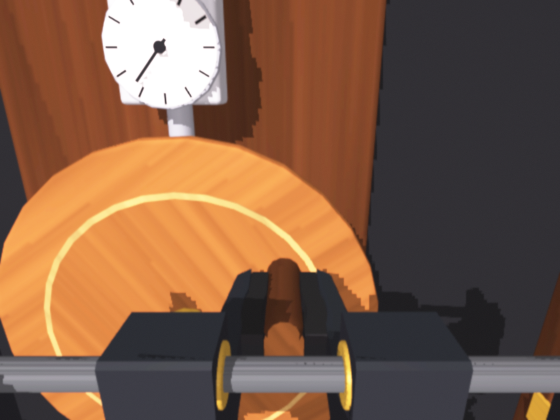

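The bulge is found. The wrist view shows the needle at 3.86 at peg angle 0.60, against about 1.3 on the round part. Fine steps forward with the wrist camera.

```bash
python3 -m inch '[[-2.2,0,3.0,0,0,0],[0,0,0,0,0,0]]' >/dev/null; python3 needle.py c1 .5688 .0307; python3 -m inch '[[-2.4,0,2.8,0,0,0],[0,0,0,0,0,0]]' >/dev/null; python3 needle.py c2 .5688 .0307;  python3 -m inch '[[-2.5,0,2.7,0,0,0],[0,0,0,0,0,0]]' >/dev/null; python3 needle.py c3 .5688 .0307;
```

```text
c1 needle cw 3.77 len px 165 hub [0.5688 0.0308]
clock 20.00 tcp [ 0.6241 -0.0682  0.0309] F [ 1.5 -4.3  3.4] open 14.3
c2 needle cw 3.39 len px 157 hub [0.5687 0.0309]
clock 20.22 tcp [ 0.6215 -0.0651  0.0308] F [ 0.8 -4.3  4.2] open 14.4
c3 needle cw 2.64 len px 123 hub [0.5687 0.0309]
clock 20.43 tcp [ 0.618  -0.0616  0.0308] F [ 0.5 -3.7  7.2] open 14.1
```

```bash
python3 -m inch '[[3.4,0,-4.2,0,0,0],[3.0,0,-4.5,0,0,0],[0,0,0,0,0,0],[0,0,0,0,0,0]]' >/dev/null; python3 needle.py c4 .5688 .0307; python3 -m inch '[[1.8,0,-3.2,0,0,0],[0,0,0,0,0,0]]' >/dev/null; python3 needle.py c5 .5688 .0307;  python3 -m inch '[[1.6,0,-3.3,0,0,0],[0,0,0,0,0,0]]' >/dev/null; python3 needle.py c6 .5688 .0307;
```

```text
c4 needle cw 3.59 len px 168 hub [0.569  0.0308]
clock 20.82 tcp [ 0.6226 -0.0664  0.0308] F [-3.3  0.2  9.1] open 14.2
c5 needle cw 3.73 len px 165 hub [0.5689 0.0307]
clock 21.03 tcp [ 0.6237 -0.0678  0.0307] F [-5.   3.1 10.6] open 14.1
c6 needle cw 3.92 len px 164 hub [0.5689 0.0306]
clock 21.25 tcp [ 0.6257 -0.0703  0.0307] F [-3.7  4.  10.4] open 13.9
```

```bash
python3 -m inch '[[1.5,0,-3.3,0,0,0],[0,0,0,0,0,0]]' >/dev/null; python3 needle.py c7 .5688 .0307; python3 -m inch '[[1.3,0,-3.3,0,0,0],[0,0,0,0,0,0]]' >/dev/null; python3 needle.py c8 .5688 .0307;  python3 -m inch '[[1.2,0,-3.3,0,0,0],[0,0,0,0,0,0]]' >/dev/null; python3 needle.py c9 .5688 .0307;
```

```text
c7 needle cw 3.98 len px 164 hub [0.5689 0.0306]
clock 21.47 tcp [ 0.6277 -0.0732  0.0307] F [-3.5  4.4  9.8] open 14.0
c8 needle cw 3.89 len px 166 hub [0.569  0.0306]
clock 21.68 tcp [ 0.6295 -0.0763  0.0308] F [-2.8  4.2 10. ] open 14.1
c9 needle cw 3.62 len px 169 hub [0.569  0.0307]
clock 21.90 tcp [ 0.6313 -0.0796  0.0308] F [-2.7  3.9  9.3] open 14.3
```

Readings peak at 3.98–4.0 near peg angle 0.545, symmetric between 0.415 and 0.67. Going back to that angle.

```bash
python3 -m inch '[[-1.5,0,3.5,0,0,0],[-1.7,0,3.5,0,0,0],[0,0,0,0,0,0],[0,0,0,0,0,0]]' >/dev/null; python3 needle.py c10 .5688 .0307; python3 -m inch '[[-1.8,0,3.2,0,0,0],[0,0,0,0,0,0],[0,0,0,0,0,0]]' >/dev/null; python3 needle.py c11 .5688 .0307
```

```text
c10 needle cw 3.68 len px 213 hub [0.5689 0.0308]
clock 22.28 tcp [ 0.6311 -0.079   0.0309] F [ 3.7 -4.4  2.5] open 14.2
c11 needle cw 3.91 len px 165 hub [0.5688 0.0308]
clock 22.58 tcp [ 0.6296 -0.076   0.0309] F [ 4.3 -4.1  2.7] open 14.1
```

```bash
python3 -m inch '[[-1.9,0,3.0,0,0,0],[0,0,0,0,0,0],[0,0,0,0,0,0]]' >/dev/null; python3 needle.py c12 .5688 .0307; python3 -m inch '[[3.3,0,-3.5,0,0,0],[0,0,0,0,0,0],[0,0,0,0,0,0]]' >/dev/null; python3 needle.py c13 .5688 .0307
```

```text
c12 needle cw 3.99 len px 164 hub [0.5687 0.0308]
clock 22.88 tcp [ 0.6277 -0.0729  0.0309] F [ 3.9 -3.7  1.8] open 14.0
c13 needle cw 3.98 len px 165 hub [0.5687 0.0308]
clock 23.18 tcp [ 0.6275 -0.0729  0.0308] F [-1.6  1.4  9.6] open 14.3
```

```bash
python3 -m inch '[[0,0,0,0,0,0],[0,0,0,0,0,0],[0,0,0,0,0,0],[0,0,0,0,0,0],[0,0,0,0,0,0],[0,0,0,0,0,0]]' 45 >/dev/null; python3 needle.py c14 .5688 .0307; python3 -m inch '[[0,-10,0,0,0,0],[0,-15,0,0,0,0],[0,-25,0,0,0,0],[0,-25,0,0,0,0],[0,-10,20,0,0,0],[0,0,20,0,0,0],[0,0,0,0,0,0],[0,0,0,0,0,0]]'; python3 needle.py c15 .5688 .0307
```

```text
c14 needle cw 4.00 len px 165 hub [0.5688 0.0307]
clock 23.73 tcp [ 0.6282 -0.0753  0.0301] F [-0.2 -0.2 -0.7] open 44.8
clock: 24.45
tool_pos: [0.6263, -0.0339, 0.1161]
eef_rot: [-0.706, -0.022, 0.022, 0.707]
contact_force: [-0.2, -1.3, -0.7]
opening: 0.51
c15 needle cw 1.36 len px 21 hub [0.5685 0.0301]
clock 24.45 tcp [ 0.6263 -0.0339  0.1161] F [-0.2 -1.3 -0.7] open 44.8
```

View pics/c15.png

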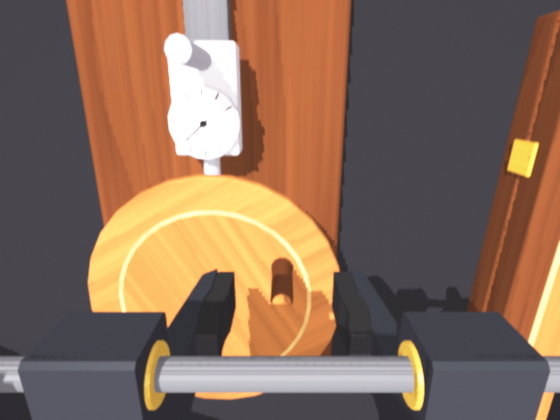

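View pics/c15n.png

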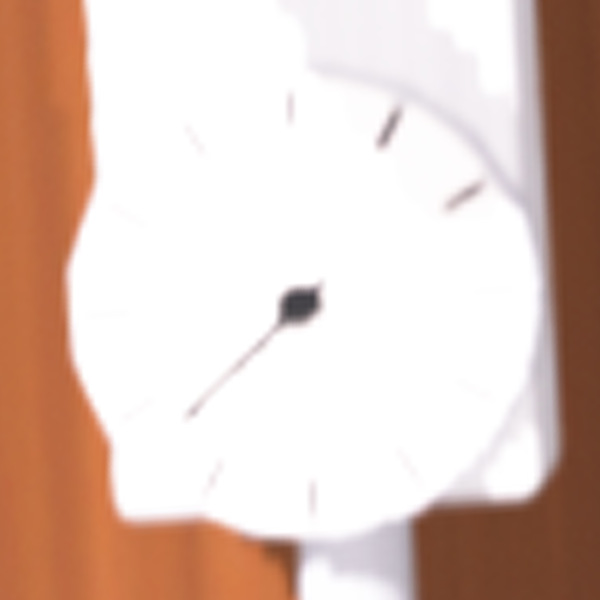

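After release the needle still points to about 4.0; I read that by eye, because the thin needle washes out for the auto-reader from this height. The gripper is clear above the peg. Handing in.

```bash
python3 -m inch '[[0,0,0,0,0,0],[0,0,0,0,0,0],[0,0,0,0,0,0]]'; python3 -c "
from plant import r
print(r.finish_job())"
```

```text
clock: 24.75
tool_pos: [0.6259, -0.0369, 0.1152]
eef_rot: [0.707, 0.02, -0.02, -0.707]
contact_force: [-0.2, 1.1, 0.3]
opening: 0.506
the job is handed in; nothing more can be done
None
```

The turntable was handed in with the high spot under the plunger, still bearing on it, at 24.75 s of the 72 s allowed. `finish_job` gives no verdict.

**What I did**
- **Preload:** I slid the carriage in by its post until the dial read 1.3 mm, about 3.6 N on the round part of the skirt. It held that reading after I let go of the post.
- **Search:** I cranked the peg anticlockwise and found the bulge. I then stepped over it both ways: the needle peaked at 3.98–4.0 mm near peg angle 0.545 rad, with equal readings either side at 0.415 and 0.67 rad.
- **Finish:** I returned to the peak, took the load off the arm, opened the gripper and lifted clear.

**Last checks**
- **Before lifting:** With the gripper just opened, the dial read 4.00 mm. That puts the tip about 97.7 mm from the axle at about 9 N, below the 12 N stop.
- **After lifting:** I read the needle at about 4.0 mm by eye. My automatic reader gave a false 1.36 mm there because the thin needle was washed out, so I discarded that number.
- **Peak lower than expected:** The rise over the round part was 2.7 mm, not the nominal 3 mm, which fits the stated loss of about 0.5 mm under load.
- **Fingertips short of the TCP:** The fingertips sit about 37 mm short of the reported TCP. My first grip therefore closed just above the post and moved nothing; I corrected for it afterwards.
- **Bystanders:** My moves kept away from the bystanders, and I felt no unexpected contact. I did not measure their positions again at the end.

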